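# Slide a specimen box down the imaging stage's loading lane

## Task

Push the cardboard specimen box along the metal plate, down the lane between the two guide rails, until its front face rests square against the end stop, bringing it up gently. Neither the box nor the robot may touch either rail, so centre and straighten the box on the open plate first if it needs it. Only push it with the outside of the fingers: do not pinch, lift or tip it, leave everything else where it stands, and finish with the robot clear.

Things in the scene. Friction and masses are not known exactly. Their poses are not given: they have to be found in the camera images.
- lane: fixed aluminium base plate on the bench, 6 mm thick, 170 mm wide, 400 mm long. Origin at bench height on the lane's centre line; +x is the push direction (towards the end stop), y across the lane, z up. The plate spans x = -225 to +175 mm, and y = -85 to +85 mm. Its entry apron (x below -30 mm) has no rails. The position of the plate and its heading on the bench vary
- rail_a: dark steel guide rail on the lane's +y side, 185 mm long, 12 mm wide, its top 18 mm above the bench. In the lane frame it runs from x = -30 to +155 mm and its inner face is at y = +67 mm. Origin: on the plate's surface, on the rail's mid-line, at lane x = 0
- rail_b: the same rail on the -y side, inner face at lane y = -67 mm. The lane is thus 134 mm wide, 24 mm wider than the box
- stop: dark steel end stop across the far end of the lane, top 28 mm above the bench. Origin: middle of the face the box comes to rest against, at the plate's surface (lane x = 155 mm, y = 0)
- carton: loose closed cardboard box, 100 mm long (x), 110 mm wide (y), 50 mm tall, 0.22 to 0.45 kg, flat upright faces. Origin: centre of its underside, on the plate 6 mm above the bench; +x is its front, facing the stop. It starts on the apron, up to 25 mm off the centre line and 0.2 rad askew; it slides with friction (1 to 5 N) and stops when not pushed. At home its origin is at lane x = 105 mm, y near 0
- powder_jar: bystander, leave alone: closed glass jar with black cap, 44 mm across, 58 mm tall; just outside a rail on the far side from the robot. Origin: centre of its underside
- amber_bottle: bystander, leave alone: amber glass bottle, 58 mm across, 125 mm tall; beyond the end stop. Origin: centre of its underside
- flask: bystander, leave alone: conical stoppered glass flask, 76 mm across, 128 mm tall; beyond the end stop. Origin: centre of its underside
- torch: bystander, leave alone: black hand torch standing on its head, 46 mm across, 105 mm tall; outside the lane, far side. Origin: centre of its underside
- petri_dish: bystander, leave alone: closed glass dish, 90 mm across, 16 mm tall; outside the lane, robot's side. Origin: centre of its underside
- slide_box: bystander, leave alone: small grey plastic slide box, 85 x 40 x 32 mm tall; outside the entry half, far side. Origin: centre of its underside
- brush: bystander, leave alone: powder brush lying on the bench, about 150 mm long, under 35 mm tall; outside the lane, robot's side
There are look-alikes about, which are no part of the job. There is more than one size of the carton; the one meant has the size given above.

How it is judged:
By the outcome, as a careful person would: the job done as asked, in the order asked, and still so for the second after the job is handed in, with the robot touching nothing.
It also fails if it takes over 58 s, if anything falls off the work surface, if the arm or the gripper's body presses on something with over 40 N, if the wrist force passes 120 N, or if a joint passes its speed limit or range.

## Robot

A 6-joint arm with a two-finger parallel gripper is mounted at the origin on the work surface. World frame = base frame: x ahead of the robot, y to its left, z up, the work surface at z = 0. Lengths are in m, angles in rad, forces in N, time in s.
With the tool pointing down it reaches from about 0.375 to 0.825 m from the base axis. Payload 5.5 kg.
Tool frame: the origin (TCP) lies between the finger pads; the fingertips stand 17 mm ahead of it and the grasp point (between the pads) lies 2 mm behind it; z points along the fingers, y is the direction in which the jaws open and shut (so a half turn about z gives the same grasp; the last joint's range is limited). The gripper opens to 85 mm and grips with 20 to 120 N. Pads are 22 mm wide; open, the fingers measure 114 mm over their backs; the gripper's body (76 mm by 85 mm) begins 54 mm behind the grasp point. The pads swing forward as they close: fully open they stand 13 mm farther back than shut.
Start: joints at [-1.21, 0.314, -0.047, 1.21, 0, 1.571], TCP at [0.212, -0.561, 0.248] pointing down, gripper open.
Joint ranges: [-2.67, 2.67], [-0.69, 1.73], [-1.03, 1.25], [-2.08, 2.16], [-1.42, 1.45], [-3.14, 3.14]. Speed limits (rad/s): [2.39, 2.39, 3.01, 3.14, 3.14, 3.14].

## Interface

Orientations are given as a rotation vector (axis times angle).
In Python, from station import bot gives the robot as it stands. Calls block until the motion is done:
- bot.reach(position, orientation): joint-space move of the TCP to a pose.
- bot.servo_line(position, rotation=None, speed=0.15): straight line of the TCP; rotation=None keeps the orientation; speed is the mean speed in m/s.
- bot.move_joints(angles): joint-space move.
- bot.gripper_to(opening, strength=None): finger opening in m; strength is the grip in N (None keeps the last); returns when the fingers have stopped.
- bot.hold(seconds).
- bot.solve_ik(position, orientation): joint angles nearest the present ones, or None.
- bot.grab_frame(name): name is "scene" or "top" or "wrist"; returns a dict with "img" (420x560x3 uint8, blue, green, red), "range_z" (420x560 float32, m along the optical axis (not along the pixel's ray), 0 where there is no reading), "fx", "fy", "cx", "cy" (pixels), "rvec" (rotation vector, rad) and "tvec" (3), from world to camera coordinates, as OpenCV has them; the wrist camera has in their place "T_tool_cam" (4x4, takes a point from camera to tool coordinates, whose origin is the TCP and whose axes are the flange's). Camera axes: x right, y down, z forward; pixel columns grow to the right and rows downward; lengths in m; the calibration is good to about 2 mm. A picture is of the moment at which its call begins: read the wrist's pose just before it.
A pose or a line that the arm cannot do raises bot.IKError and nothing moves.
- bot.sign_off(): hands the job in, once; it reports no verdict.
Readings, each from a call of its own:
- bot.current_time(): time.
- bot.current_joint_pos(): joint angles.
- bot.current_joint_velocities(): joint speeds.
- bot.current_joint_efforts(): joint torques, N m.
- bot.current_tool_pos(): TCP position.
- bot.current_tcp_rot(): TCP orientation.
- bot.current_contact_force(): force on the tool from outside, world axes, zero at the start.
- bot.current_moment(): the same for the moment, N m.
- bot.current_grip_width(): finger opening in m.
Only numpy, scipy, OpenCV 4.12 (cv2) and the standard library are available. Lean on these libraries where they do the work, as an engineer would, in place of code of your own. Each camera call takes 0.05 s, during which the arm holds its last target. There are 200 camera calls.

## Working session

There is one attempt and no reset: what is moved stays moved. The work goes in short steps, each a Python script; the robot and the scene stay as the last script left them, time stands still between calls to the robot, and variables do not carry over. Pictures are saved under pics/ and viewed, about 8 in all and at most 12, crops included, and the job is handed in when it is done.

```bash
ls; mkdir -p pics; cat > h.py <<'E'
import numpy as np, cv2, pickle
from station import bot
def cloud(f):
    v,u=np.mgrid[0:420,0:560]; z=f["range_z"].astype(float)
    P=np.stack([(u-f["cx"])/f["fx"]*z,(v-f["cy"])/f["fy"]*z,z],-1)
    R=cv2.Rodrigues(np.array(f["rvec"],float))[0]
    W=(P-np.array(f["tvec"]).reshape(3))@R
    W[z==0]=np.nan
    return W
E
python3 - <<'E'
from h import *
for n in("top","scene"):
    f=bot.grab_frame(n); pickle.dump(f,open(n+".pkl","wb")); cv2.imwrite(f"pics/{n}0.png",f["img"])
    W=cloud(f); print(n,np.nanmin(W,(0,1)),np.nanmax(W,(0,1)))
print(bot.current_time(),bot.current_tool_pos(),bot.current_tcp_rot())
E
```

```text
pics
top [ 0.19086954 -1.22933984 -0.76623995] [1.5650299  1.24490565 0.13087153]
scene [-1.72944746 -2.31497908 -0.76551866] [0.95790711 0.7430424  0.24389305]
0.1 [ 0.21163766 -0.56091572  0.24750311] [-3.08911104e+00 -5.63428697e-01  4.43437254e-04]
```

View pics/top0.png

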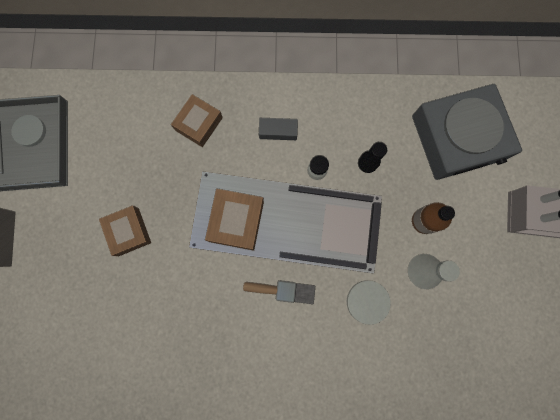

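View pics/scene0.png

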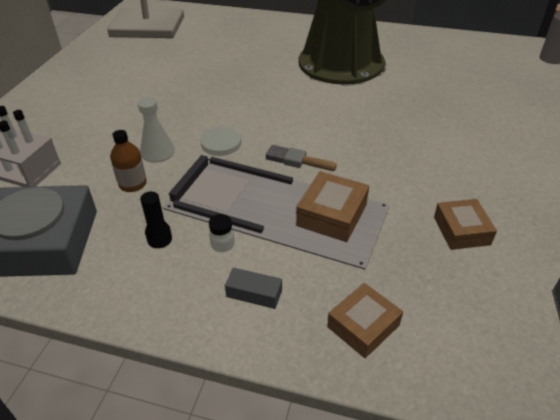

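The top view shows three carton look-alikes, at (235,218) on the plate's apron, (197,119) and (123,231) on the bench. The one on the plate, at (235,218), fits the description. I'll measure all three, then fit the plate, rails and stop.

```bash
python3 - <<'E'
from h import *
f=pickle.load(open("top.pkl","rb")); W=cloud(f); im=f["img"]
cv2.imwrite("pics/crop1.png",cv2.resize(im[160:285,170:400],None,fx=3.4,fy=3.4,interpolation=cv2.INTER_CUBIC))
def rect(m,name):
    m=m.astype(np.uint8); m=cv2.morphologyEx(m,cv2.MORPH_OPEN,np.ones((2,2)))
    n,l,s,_=cv2.connectedComponentsWithStats(m)
    for i in range(1,n):
        if s[i,4]<60: continue
        p=W[l==i]; r=cv2.minAreaRect((p[:,:2]*1000).astype(np.float32))
        print(name,s[i],"c",np.round(r[0],1),"size",np.round(r[1],1),"ang",round(r[2],2),"z",np.round(np.median(p[:,2]),4))
z=W[...,2]; ok=(np.abs(W[...,1])<.6)
roi=np.zeros(z.shape,bool); roi[165:280,180:395]=1
print("bench z",np.nanmedian(z[300:400,100:250]), np.nanstd(z[330:400,100:230]))
rect((z>.035)&(z<.065)&ok,"box")
rect(roi&(z>.0145)&(z<.0215),"rail")
rect(roi&(z>.024)&(z<.0315),"stop")
rect(roi&(z>.003)&(z<.065),"plate")
# plane-fits of scene camera too
f=pickle.load(open("scene.pkl","rb")); W=cloud(f); z=W[...,2]
roi=np.zeros(z.shape,bool); roi[150:260,160:390]=1
print("scene bench",np.nanmedian(z[80:120,200:280]))
rect(roi&(z>.05)&(z<.062),"sbox")
rect(roi&(z>.015)&(z<.021),"srail");rect(roi&(z>.025)&(z<.031),"sstop")
E
```

```text
bench z -0.0006737882359872398 0.001510561749855068
box [ 172   96   49   47 1194] c [823.9 185.4] size [74.1 81.8] ang 57.21 z nan
box [418 107  93  71 713] c [ 748.1 -383.8] size [235.4 116.2] ang 67.1 z 0.0495
box [364 154  16  14 102] c [ 728.  -194.2] size [37.  17.5] ang 67.9 z 0.0433
box [311 156  19  20 303] c [725.7 -89.2] size [31.8 52.5] ang 39.18 z nan
box [518 187  10  45 345] c [nan nan] size [0. 0.] ang 0.0 z nan
box [ 206  189   58   61 2622] c [602.   94.3] size [101.6 112.3] ang 78.99 z nan
box [ 100  207   46   50 1388] c [574.2 331.8] size [78.6 86.8] ang 21.12 z nan
box [  0 209   6  49 210] c [564.4 575. ] size [99.5  5.1] ang 2.35 z 0.0394
box [417 208  18  26 152] c [ 596.5 -306.4] size [63.3 26.5] ang 45.26 z 0.0538
box [418 258  23  28 313] c [ 490.6 -311.1] size [62.1 43.6] ang 35.61 z nan
rail [290 186  84  16 449] c [ 663.  -113.6] size [184.7  10.7] ang 82.38 z nan
rail [281 253  87  17 469] c [518.7 -96.6] size [185.2  11.1] ang 83.07 z nan
stop [369 203  13  61 466] c [ 581.3 -206.8] size [ 24.  131.8] ang 83.54 z 0.027
plate [308 166  22  15 257] c [7
[... 249 characters left out ...]
172   73   54 2420] c [573.6 100.4] size [ 96.2 171.9] ang 79.72 z nan
sbox [209 214  24  20 363] c [707.2 -83.8] size [63.  37.2] ang 20.48 z nan
srail [266 151  32  13 185] c [462.4 -37. ] size [69.6 28.2] ang 80.62 z 0.0182
srail [299 152  29  15 142] c [447.1  27.7] size [56.4 58.5] ang 4.4 z 0.0175
srail [210 157  84  25 376] c [520.2 -90.4] size [183.6  12.9] ang 81.33 z nan
srail [174 201  45  16 245] c [ 670.1 -138.9] size [120.8  39. ] ang 63.24 z 0.0185
srail [231 217  33  15 189] c [674.8 -48.9] size [22.5 62.8] ang 4.31 z nan
sstop [173 156  35  40 342] c [ 571.6 -196.9] size [ 15.1 149.2] ang 83.3 z nan
sstop [210 235  24  10  71] c [731.  -74.8] size [17.9 40.2] ang 23.96 z nan
```

View pics/crop1.png

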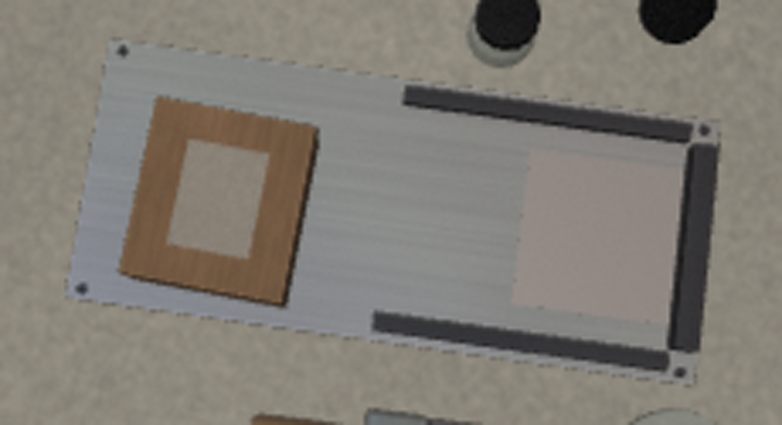

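The crop confirms it. The carton on the plate measures about 101.6 × 112.3 mm, against roughly 74–79 × 82–87 mm for the two bench decoys. Next I'll refine the lane frame from the corner screws (crop pixels (123,50), (82,288), (704,130), (680,372)) and cross-check it against the rails and stop.

```bash
cat >> h.py <<'E'
def ray(f,uv,z):
    R=cv2.Rodrigues(np.array(f["rvec"],float))[0]; t=np.array(f["tvec"]).reshape(3)
    uv=np.atleast_2d(uv).astype(float)
    d=np.c_[(uv[:,0]-f["cx"])/f["fx"],(uv[:,1]-f["cy"])/f["fy"],np.ones(len(uv))]@R
    o=-t@R
    return o+d*((z-o[2])/d[:,2])[:,None]
def box_pose(f,lane,T=None):
    """carton top-face centre & yaw in lane frame (mm, rad), lane=(ox,oy,heading)"""
    W=cloud(f); z=W[...,2]; m=(z>.047)&(z<.066)&(W[...,0]<.68)&(W[...,0]>.5)&(W[...,1]>-.2)&(W[...,1]<.22)
    hsv=cv2.cvtColor(f["img"],cv2.COLOR_BGR2HSV)
    n,l,s,_=cv2.connectedComponentsWithStats(m.astype(np.uint8)); i=1+np.argmax(s[1:,4])
    p=W[l==i]; L=w2l(lane,p[:,:2])*1000
    r=cv2.minAreaRect(L.astype(np.float32)); a=r[2]; sz=r[1]
    while a>45: a-=90; sz=sz[::-1]
    return np.round(r[0],1),round(np.radians(a),4),np.round(sz,1)
def w2l(lane,p):
    c,s=np.cos(lane[2]),np.sin(lane[2]); return (np.asarray(p)-lane[:2])@np.array([[c,-s],[s,c]])
def l2w(lane,p):
    c,s=np.cos(lane[2]),np.sin(lane[2]); return np.asarray(p)@np.array([[c,s],[-s,c]])+lane[:2]
def down(phi):
    """tool down, jaw (tool y) along world angle phi"""
    y=np.array([np.cos(phi),np.sin(phi),0]); z=np.array([0,0,-1.]); x=np.cross(y,z)
    return cv2.Rodrigues(np.c_[x,y,z])[0].ravel()
E
python3 - <<'E'
from h import *
f=pickle.load(open("top.pkl","rb")); g=cv2.cvtColor(f["img"],cv2.COLOR_BGR2GRAY).astype(float)
uv=[]
for cx,cy in [(123,50),(82,288),(704,130),(680,372)]:
    u,v=170+(cx+.5)/3.4-.5,160+(cy+.5)/3.4-.5
    p=g[int(round(v))-2:int(round(v))+3,int(round(u))-2:int(round(u))+3]; w=np.clip(np.median(p)-p-5,0,None)
    yy,xx=np.mgrid[-2:3,-2:3]; uv.append([round(u)+(w*xx).sum()/w.sum(),round(v)+(w*yy).sum()/w.sum()])
S=ray(f,uv,.006)[:,:2]; print(np.round(uv,2),np.round(S*1000,1))
for a,b in((0,2),(1,3),(0,1),(2,3)): d=S[b]-S[a]; print(a,b,np.linalg.norm(d)*1000,np.degrees(np.arctan2(d[1],d[0])))
d=(S[2]-S[0])+(S[3]-S[1]); h=np.arctan2(d[1],d[0]); e=np.array([np.cos(h),np.sin(h)])
o=S.mean(0)+.025*e; lane=np.array([*o,h]); print("lane",lane,np.degrees(h))
W=cloud(f); z=W[...,2]
# rails & stop via dark pixels & height, in lane frame
L=w2l(lane,W[...,:2].reshape(-1,2)).reshape(420,560,2)*1000
dark=(g<75)&(z<.04)
for nm,m in(("A",(L[...,1]>55)&(L[...,1]<92)&(L[...,0]>-45)&(L[...,0]<140)),("B",(L[...,1]<-55)&(L[...,1]>-90)&(L[...,0]>-45)&(L[...,0]<140)),("stop",(L[...,0]>140)&(L[...,0]<180)&(abs(L[...,1])<50))):
    q=L[m&dark]; ax=0 if nm!="stop" else 1
    k=np.polyfit(q[:,ax],q[:,1-ax],1); print(nm,len(q),"mean",q.mean(0),"min",q.min(0),"max",q.max(0),"slope",k[0])
print("box",box_pose(f,lane))
f2=pickle.load(open("scene.pkl","rb")); print("box scene",box_pose(f2,lane))
np.save("lane.npy",lane)
# bystanders in lane frame from top
for s in (down(h),down(h+np.pi),down(h+np.pi/2),down(h-np.pi/2)):
  for p in([-.215,-.0],[-.137,-.11],[.04,0]):
    for zz in(.04,.15):
      w=l2w(lane,p); q=bot.solve_ik([*w,zz],s); print(p,zz,np.round(w,3),None if q is None else np.round(q,2))
E
```

```text
[[205.69 174.56]
 [193.63 244.51]
 [376.7  197.93]
 [369.55 269.12]] [[ 703.9  163.8]
 [ 549.2  182.7]
 [ 657.8 -213.2]
 [ 503.3 -194.3]]
0 2 379.81565716204403 -96.97414023365711
1 3 379.7569621387795 -96.94756587485533
0 1 155.8957214267779 173.04821400721582
2 3 155.71957448326455 173.0266278969375
lane [ 0.60052757 -0.04002518 -1.69228615] -96.96085408100639
A 443 mean [55.20440683 71.83705693] min [-29.04522723  66.4712265 ] max [139.68755786  78.46780043] slope 0.0010428539756785478
B 430 mean [ 56.00607819 -73.25257327] min [-28.92982534 -78.73267248] max [139.76840712 -67.53985628] slope 0.001145986928516002
stop 442 mean [160.86114987  -0.43523253] min [154.03810367 -49.99543137] max [170.72480714  49.98339723] slope 0.005281276863110173
box (array([-132.4,  -15. ]), np.float64(-0.0485), array([100.2, 110.2]))
box scene (array([-133.2,  -14.3]), np.float64(-0.0557), array([100.8, 113.9]))
[-0.215, -0.0] 0.04 [0.627 0.173] [ 0.27  0.55 -0.19  0.83  0.   -2.75]
[-0.215, -0.0] 0.15 [0.627 0.173] [ 0.27  0.46 -0.07  1.05  0.   -2.75]
[-0.137, -0.11] 0.04 [0.508 0.109] [ 0.21  0.
[... 822 characters left out ...]
.11] 0.04 [0.508 0.109] [ 0.21  0.35 -0.52  0.7   0.    1.9 ]
[-0.137, -0.11] 0.15 [0.508 0.109] [ 0.21  0.23 -0.4   0.95  0.    1.9 ]
[0.04, 0] 0.04 [ 0.596 -0.08 ] [-0.13  0.47 -0.32  0.78  0.    1.56]
[0.04, 0] 0.15 [ 0.596 -0.08 ] [-0.13  0.37 -0.2   1.    0.    1.56]
[-0.215, -0.0] 0.04 [0.627 0.173] [ 0.27  0.55 -0.19  0.83  0.   -1.18]
[-0.215, -0.0] 0.15 [0.627 0.173] [ 0.27  0.46 -0.07  1.05  0.   -1.18]
[-0.137, -0.11] 0.04 [0.508 0.109] [ 0.21  0.35 -0.52  0.7   0.   -1.24]
[-0.137, -0.11] 0.15 [0.508 0.109] [ 0.21  0.23 -0.4   0.95  0.   -1.24]
[0.04, 0] 0.04 [ 0.596 -0.08 ] [-0.13  0.47 -0.32  0.78  0.   -1.58]
[0.04, 0] 0.15 [ 0.596 -0.08 ] [-0.13  0.37 -0.2   1.    0.   -1.58]
```

```bash
cat >> h.py <<'E'
lane=np.load("lane.npy"); H=lane[2]
def go(x,y,z,rot=None,speed=.15):
    bot.servo_line([*l2w(lane,[x/1000,y/1000]),z],rot,speed)
def st(tag=""):
    p=np.array(bot.current_tool_pos()); f=np.array(bot.current_contact_force())
    c,s=np.cos(H),np.sin(H)
    print(tag,"t%.1f"%bot.current_time(),"lane",np.round(w2l(lane,p[:2])*1000,1),"z%.4f"%p[2],"F(l)",np.round([f[0]*c+f[1]*s,-f[0]*s+f[1]*c,f[2]],2))
E
python3 - <<'E'
from h import *
f=pickle.load(open("top.pkl","rb")); print("brush tip lane",w2l(lane,ray(f,[[244,287],[262,283]],.02)[:,:2])*1000)
R=down(H+np.pi)
bot.gripper_to(.05)
bot.reach([*l2w(lane,[-.132,-.098]),.22],R); st("over")
go(-132,-98,.040,speed=.12); st("down"); print(bot.current_grip_width())
go(-132,-85,.040,speed=.04); st()
for y in (-82,-79,-76,-74,-72): go(-132,y,.040,speed=.03); st()
f=bot.grab_frame("top"); print(box_pose(f,lane)); cv2.imwrite("pics/side1.png",cv2.resize(f["img"][140:310,150:410],None,fx=3,fy=3))
E
```

```text
brush tip lane [[ -93.16784913 -151.02731002]
 [ -57.29118659 -137.78415638]]
over t3.1 lane [-131.3  -97.7] z0.2200 F(l) [ 0.54  0.65 -0.46]
down t4.8 lane [-132.2  -97.4] z0.0407 F(l) [0.02 0.14 0.15]
0.04991481427569177
 t5.3 lane [-132.   -84.7] z0.0400 F(l) [-0.88 -0.11  0.81]
 t5.5 lane [-131.9  -82. ] z0.0399 F(l) [ 0.35 -0.36 -0.75]
 t5.8 lane [-131.9  -79. ] z0.0399 F(l) [ 1.6  -1.22 -0.52]
 t6.0 lane [-132.   -75.7] z0.0400 F(l) [ 0.28 -1.27  0.18]
 t6.3 lane [-132.1  -73.8] z0.0400 F(l) [-0.03 -1.5  -0.08]
 t6.5 lane [-132.1  -71.7] z0.0400 F(l) [ 0.42 -0.61 -0.52]
(array([-114.8,   -4.4]), np.float64(0.0082), array([ 61. , 110.3]))
```

```bash
python3 - <<'E'
from h import *
go(-132,-67.2,.040,speed=.03); st()
go(-132,-100,.040,speed=.1); go(-132,-100,.12,speed=.2); st()
R=down(H+np.pi/2)
go(-235,-100,.15,speed=.25)
bot.reach([*l2w(lane,[-.235,0]),.15],R); st("behind")
f=bot.grab_frame("top"); print(box_pose(f,lane)); cv2.imwrite("pics/side2.png",cv2.resize(f["img"][140:310,150:410],None,fx=3,fy=3))
f=bot.grab_frame("scene"); print(box_pose(f,lane))
E
```

```text
t6.9 lane [-132.   -66.3] z0.0401 F(l) [0.56 0.89 0.57]
 t7.9 lane [-132.   -99.6] z0.1197 F(l) [ 0.96 -0.33 -0.75]
behind t9.8 lane [-234.3   -0.3] z0.1496 F(l) [-0.54  0.24 -0.25]
(array([-134.6,    1.2]), np.float64(-0.0003), array([100.4, 110.3]))
(array([-135.4,    0.9]), np.float64(-0.0015), array([100.5, 116. ]))
```

View pics/side2.png

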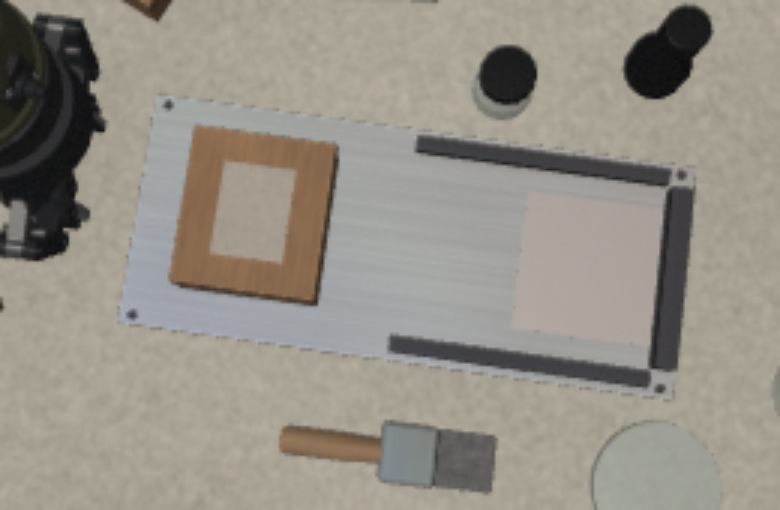

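The box is centred and straight (y about +1 mm, yaw about 0), and both rails are clear. Now I'll push from behind with both fingers.

```bash
python3 - <<'E'
from h import *
R=down(H+np.pi/2)
go(-222,0.8,.15,speed=.15); go(-222,0.8,.040,R,speed=.12); st("down")
go(-200,0.8,.040,R,speed=.08); st()
go(-194,0.8,.040,R,speed=.03); st()
go(-80,0.8,.040,R,speed=.06); st()
f=bot.grab_frame("top"); print(box_pose(f,lane)); 
f=bot.grab_frame("scene"); print(box_pose(f,lane)); cv2.imwrite("pics/push1.png",f["img"])
E
```

```text
down t11.2 lane [-222.3    1.5] z0.0409 F(l) [-0.38  0.41  0.55]
 t11.7 lane [-199.2    1. ] z0.0403 F(l) [0.36 0.23 0.33]
 t12.0 lane [-193.9    0.8] z0.0400 F(l) [-0.79 -0.49 -0.19]
 t14.1 lane [-80.    0.8] z0.0400 F(l) [-0.3  -0.15 -0.22]
(array([16.9, 10.2]), np.float64(0.1306), array([35.4, 95.6]))
(array([-30.7,   1.4]), np.float64(0.0063), array([121.7, 114.1]))
```

View pics/push1.png

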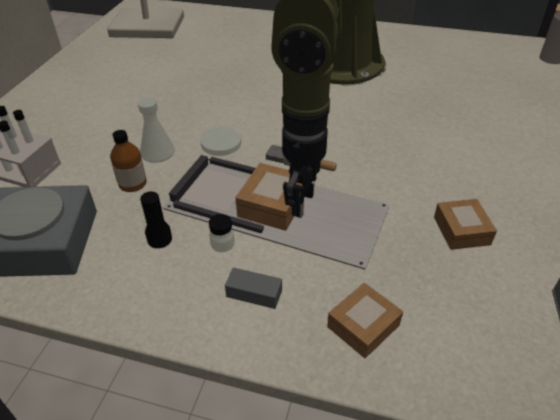

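```bash
python3 - <<'E'
from h import *
R=down(H+np.pi/2)
go(-185,0.8,.045,R,speed=.15); st()
f=bot.grab_frame("top"); print(box_pose(f,lane)); cv2.imwrite("pics/push2.png",cv2.resize(f["img"][140:310,150:410],None,fx=3,fy=3))
f=bot.grab_frame("scene"); print(box_pose(f,lane))
E
```

```text
t15.0 lane [-184.4    0.6] z0.0448 F(l) [ 0.31 -0.4  -0.61]
(array([-18.8,   1.4]), np.float64(-0.0003), array([100.1, 110.5]))
(array([-19.7,   1.7]), np.float64(0.0039), array([101.4, 113.7]))
```

View pics/push2.png

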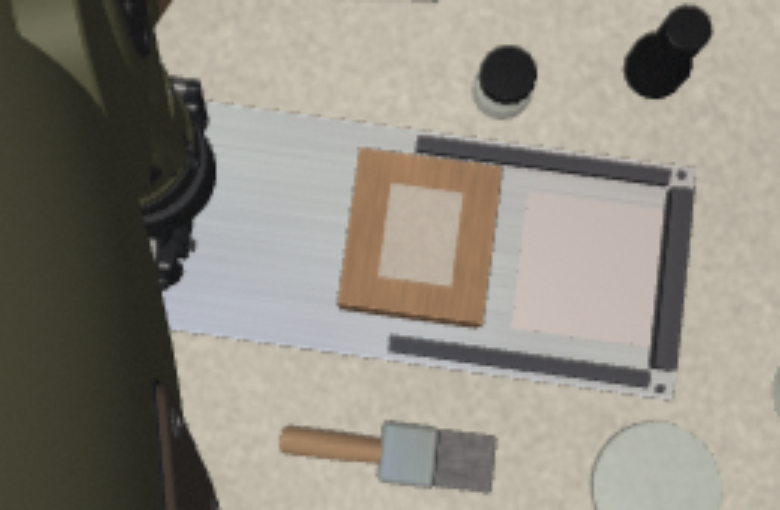

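The box is at (-18.8, +1.4) mm with yaw about 0, about 10.6 mm clear on the nearer side. I'll push on and slow down for the stop, watching the force.

```bash
python3 - <<'E'
from h import *
R=down(H+np.pi/2); ex=np.array([np.cos(H),np.sin(H)])
def fx(n=5):
    a=[]
    for _ in range(n): a.append(np.dot(bot.current_contact_force()[:2],ex)); bot.hold(.01)
    return np.mean(a)
go(-85,0.5,.040,R,speed=.12); go(-70,0.5,.040,R,speed=.04)
go(30,0.5,.040,R,speed=.05); st()
go(39,0.5,.040,R,speed=.02); b=fx(); st("near"); print("base",b)
x=39
while x<48.5:
    x+=.5; go(x,0.5,.040,R,speed=.01); F=fx(); print(x,round(F,2),end="; ")
    if F<-6: break
st("end")
E
```

```text
t18.8 lane [30.   0.5] z0.0401 F(l) [-0.26 -0.36 -0.4 ]
near t19.4 lane [39.5  0.6] z0.0401 F(l) [-0.21 -0.61  0.07]
base -0.10942765561430443
39.5 -0.44; 40.0 -2.59; 40.5 -2.5; 41.0 -2.29; 41.5 -2.42; 42.0 -2.15; 42.5 -1.93; 43.0 -2.56; 43.5 -2.36; 44.0 -4.46; 44.5 -7.14; end t22.6 lane [43.7  0.6] z0.0400 F(l) [-7.08  0.08  1.66]
```

Stop contact shows as the force rising from 2.4 to 7 N at TCP x of about 44 mm, as predicted. I'll back off straight and look.

```bash
python3 - <<'E'
from h import *
R=down(H+np.pi/2)
go(20,0.5,.040,R,speed=.06); go(-110,0.5,.045,R,speed=.15); go(-125,0.5,.2,R,speed=.2); st()
f=bot.grab_frame("top"); print(box_pose(f,lane)); cv2.imwrite("pics/end.png",cv2.resize(f["img"][140:310,150:410],None,fx=3,fy=3))
f=bot.grab_frame("scene"); print(box_pose(f,lane))
E
```

```text
t25.1 lane [-124.4   -0.2] z0.1987 F(l) [ 0.08  0.43 -0.13]
(array([104.7,   1.4]), np.float64(0.0008), array([100.1, 110.4]))
(array([103.9,   1. ]), np.float64(0.0082), array([101.9, 114.4]))
```

View pics/end.png

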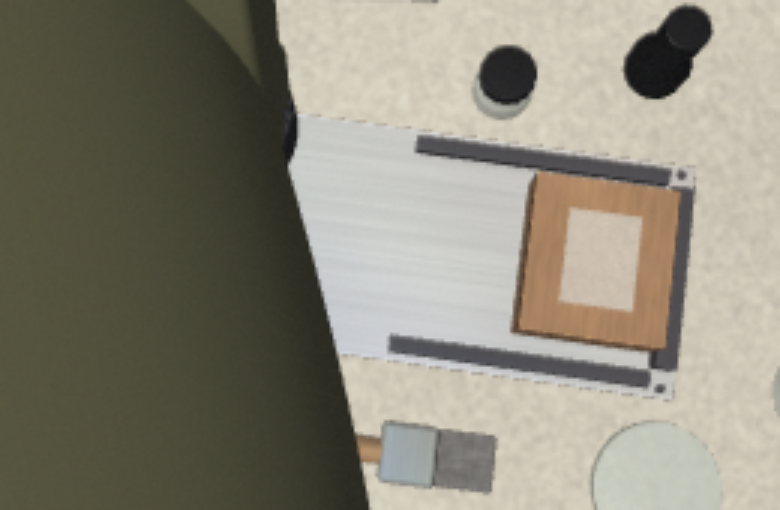

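The box sits square against the stop, with the rails clear on both sides and the bystanders where they were. The robot is well clear, so I'm handing in.

```bash
python3 -c "
from h import *
bot.hold(.3); st(); bot.sign_off()"
```

```text
t25.5 lane [-124.9    0.3] z0.1995 F(l) [-0.84 -0.39 -0.1 ]
the job is handed in; nothing more can be done
```

The specimen box is at the end stop, square to it, and I handed the job in at about 25.5 s of the 58 s allowed. I first pushed it sideways on the open plate with the outside of both fingers, which took it from 15 mm off centre and 0.05 rad askew to about 1 mm and 0 rad. I then pushed it down the lane from behind, with the fingertips kept above rail height.

**Contact with the stop:** the last few millimetres were at 10 mm/s. The force rose from about 2.4 N of sliding friction to about 7 N at the stop, and I stopped pushing there.

**Final position:** the top camera puts the box at lane x = 104.7 mm, y = +1.4 mm, yaw 0.001 rad. That is about 10.6 mm clear of the nearer rail.

**Robot and bystanders:** the robot backed off to about 0.2 m height and touches nothing. The bystanders visible in the last top picture had not moved. The arm hid part of that view, and the tall glassware beyond the stop was outside the crop, so I did not recheck it.

**Disagreements:** the scene camera gave x = 103.9 mm and yaw 0.008 rad, within its coarser fit and the 2 mm calibration. While the gripper hid part of the box mid-push, the readings were unusable, so I backed off and measured again before going on.

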